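# Free the bush from under the retaining bar and set it on the gauging stage

### The job

Lift the retaining bar out of the rack's two open brackets and lay it flat and lengthwise in the middle of the black rubber mat. Then take the tall plain bush (the smooth open tube) out of the rack and stand it upright on the steel stage plate, centred on the scribed ring between the two low stops. Set both down without dropping them, leave the stepped pin and the flat disc in their pockets, and do not disturb the jar or the other things on the bench.

Things in the scene. Friction and masses are not known exactly. Their poses are not given: they have to be found in the camera images.
- rack: Aluminium parts rack fixed to the bench, 56 x 184 mm, its long side along its y axis; origin at the centre of its underside, z up. Three square pockets 36 x 36 mm in a row at y = -48, 0 and +48 mm, floor 4 mm above the origin, walls up to 16 mm. At y = -84 and +84 mm stands a bracket 8 mm thick along y with a slot open at the top: slot bottom 40.5 mm and top of the cheeks 54 mm above the origin, slot 18 mm wide along x.
- bar: Loose steel retaining bar, about 0.2 kg, lying along the rack's y axis in the two bracket slots, 2.5 mm above the bush. Strip 14 mm wide (x), 200 mm long over all with its end flanges (y), 8 mm thick; grip block in the middle 14 mm wide (x), 46 mm long (y), top 30 mm above the underside; at each end a flange 24 mm wide, 6 mm thick and 16 mm high, just outside the brackets. Origin at the centre of its flat underside, z up.
- bush: Tall plain steel bush (a smooth tube with no step), 22 mm diameter, 34 mm high, 0.06 kg, standing in one of the rack's three pockets (which one varies). Origin at the centre of its underside, z up its axis.
- pin: Solid stepped steel pin, foot 24 mm diameter and 12 mm high, stem 14 mm diameter above it, 32 mm high in all, standing in another pocket of the rack; stays there. Origin at the centre of its underside, z up.
- disc: Steel valve disc, 27 mm diameter, 10 mm high, lying flat on the floor of another pocket of the rack; stays there. Origin at the centre of its underside, z up.
- mat: Black rubber mat fixed on the bench, 80 mm (x) by 240 mm (y, its length), 3 mm thick. Origin at the centre of its underside.
- stage: Steel stage plate fixed on the bench, 100 x 100 mm, 12 mm thick. Two dark stops 60 mm long (along x), 12 mm wide, 8 mm high above the plate, stand on it at y = +26 and -26 mm, leaving 40 mm clear between them. Origin at the centre of its underside, z up.
- stage_centre (a point): Centre of the scribed ring (32 mm diameter) on the top face of the stage plate, midway between the stops; axes as the stage.
- fluid_jar: Brown jar with black cap, 46 mm diameter, 71 mm high, loose, a bystander; origin at the centre of its underside.
Mind the look-alikes: they are no part of the job. There is more than one size of the bar; the job needs the larger.

How it is judged:
On the way, in this order (a step that is already met when the one before it is completed fails the run):
1. the retaining bar lies flat on the mat, let go (x of bar in the frame of mat between -0.04 and 0.04 m and y of bar in the frame of mat between -0.045 and 0.045 m and z of bar in the frame of mat below 0.008 m and angle between bar's own z axis and vertical below 0.1 rad and angle between the y axis of bar and the y axis of mat, either way round below 0.35 rad and contact force between the fingers and bar below 0.05 N and linear speed of bar below 0.02 m/s), for 0.2 s.
2. the bush stands centred on the stage, let go (horizontal distance between bush and stage_centre below 0.008 m and angle between bush's own z axis and vertical below 0.1 rad and z of bush in the frame of stage_centre between -0.004 and 0.004 m and contact force between the fingers and bush below 0.05 N and linear speed of bush below 0.02 m/s), for 0.2 s.
At the end, for the whole second after the job is handed in: Bar flat on the mat, lengthwise within 0.35 rad, its middle within 40 mm across and 45 mm along of the mat's centre; bush upright on the stage plate, axis within 8 mm of the ring's centre; both released and at rest; pin and disc upright, within 20 mm of where they were (all of step 1 and all of step 2 and distance of each of pin, disc from where it was at the start of the episode below 0.02 m and angle between each of pin, disc's own z axis and vertical below 0.2 rad); the robot touches nothing.
It fails at once if the bar is let go in the air above the mat (horizontal distance between bar and mat below 0.08 m and z of bar in the frame of mat above 0.025 m and contact force between the fingers and bar below 0.05 N).
It fails at once if the bush is let go in the air above the stage (horizontal distance between bush and stage_centre below 0.03 m and z of bush in the frame of stage_centre above 0.015 m and contact force between the fingers and bush below 0.05 N).
It fails at once if the jar is moved by more than 25 mm (distance of fluid_jar from where it was at the start of the episode above 0.025 m).
It also fails if it takes over 54 s, if anything falls off the work surface, if the arm or the gripper's body presses on something with over 40 N, if the wrist force passes 120 N, or if a joint passes its speed limit or range.

### The arm

A 7-joint arm with a two-finger parallel gripper is mounted at the origin on a cart in front of the work surface, level with it; the furniture and walls round the work are solid. World frame = base frame: x ahead of the robot, y to its left, z up, the work surface at z = 0. Lengths are in m, angles in rad, forces in N, time in s.
With the tool pointing down it reaches from about 0.35 to 0.9 m from the base axis. Payload 19.9 kg.
Tool frame: the origin (TCP) lies on the centre line of the jaws, within the pads' length; the fingertips stand 8 mm ahead of it and the grasp point (between the pads) lies 11 mm behind it; z points along the fingers, y is the direction in which the jaws open and shut (so a half turn about z gives the same grasp; the last joint's range is limited). The gripper opens to 85 mm and grips with 20 to 120 N. Pads are 22 mm wide; open, the fingers measure 114 mm over their backs; the gripper's body (76 mm by 85 mm) begins 54 mm behind the grasp point. The pads swing forward as they close: fully open they stand 13 mm farther back than shut.
Start: joints at [-1.198, 0.417, -0.01, 1.614, 0.005, 1.111, -0.053], TCP at [0.252, 0.572, 0.239] pointing down, gripper open.
Joint ranges: [-2.81, 2.81], [-0.39, 2.02], [-1.27, 1.25], [0.06, 2.57], [-1.19, 4.33], [0.19, 2], [-2.82, 2.82]. Speed limits (rad/s): [1.89, 1.89, 2.39, 2.39, 3.01, 3.01, 3.01].

### API

Orientations are given as a rotation vector (axis times angle).
In Python, from station import r gives the robot as it stands. The module is installed in compiled form; this text tells all that it offers.
- The arm moves only by the tool drive_tool, never from a script. Its argument "deltas" is a list of rows, each an object with "fingers": the closure, from -1 (fully open) to 1 (shut); "linear": the shift along the tool's x, y, z in mm, a list of three; "twist": the turn, a rotation vector about the tool's x, y, z in degrees, a list of three. In form: [{"fingers": fingers, "linear": [dx, dy, dz], "twist": [rx, ry, rz]}, ...]. A call has 1 to 10 rows; each row is the pose to reach, as a shift and turn from the pose commanded when the call began, along the tool's axes at that moment; what a row does not reach only later rows make up. A row lasts 1/12 s, in which the tool goes at most 41.7 mm and 7.16 degrees, less where a joint would pass 70% of its speed; a pose out of reach is approached as far as the arm can. A call with a gripper value outside its range is refused whole. The fingers move at their own pace and stop on an object; the grip force is fixed at half the most. Time passes only in rows, so rows that repeat a pose let the fingers close. It gives the time, the measured TCP pose, the force and the opening at its end, in the units of the state.
- r.sense(): the state, without advancing time (a new reading comes with each control period).
- r.camera(name): name is "scene" or "top" or "wrist"; returns a dict with "pixels" (384x512x3 uint8, red, green, blue), "z_map" (384x512 float32, m along the optical axis (not along the pixel's ray), 0 where there is no reading), "mtx" (3x3 intrinsics, pixels), "extrinsics" (4x4, takes a point from world to camera coordinates); the wrist camera has in their place "T_tool_cam" (4x4, takes a point from camera to tool coordinates, whose origin is the TCP and whose axes are the flange's). Camera axes: x right, y up, looking along -z (the intrinsics and any distortion apply to the point x, -y, -z); pixel columns grow to the right and rows downward; lengths in m; the calibration is good to about 2 mm. The wrist camera is an equidistant fisheye: a pixel r from the principal point sees the ray r / f radians off the axis. A picture is of the moment at which its call begins: read the wrist's pose just before it.
- r.finish_job(): hands the job in, once; it reports no verdict.
The state is a dict: "clock": time; "qpos": joint angles; "qd": joint speeds; "joint_torque": joint torques, N m; "position": TCP position; "eef_rot": TCP orientation; "force": force on the tool from outside, world axes, zero at the start; "ft_torque": the same for the moment, N m; "opening": finger opening in m.
Only numpy, scipy, OpenCV 4.12 (cv2) and the standard library are available. Lean on these libraries where they do the work, as an engineer would, in place of code of your own. Each camera call takes 0.05 s, during which the arm holds its last target.

## Working session

There is one attempt and no reset: what is moved stays moved. The work goes in short steps, Python scripts to look and compute and a tool call to move; the robot and the scene stay as the last step left them, time stands still between calls to the robot, and variables do not carry over. Pictures are saved under pics/ and viewed, and the job is handed in when it is done.

Besides the shell and the picture viewer there is one more tool, called after "Emit:" as name(argument=value, ...) on one line, values as JSON. drive_tool: Moves the arm, as the interface text tells. Its arguments: {"type":"object","properties":{"deltas":{"type":"array","items":{"type":"object","properties":{"fingers":{"type":"number"},"linear":{"type":"array","items":{"type":"number"}},"twist":{"type":"array","items":{"type":"number"}}}}}},"required":["deltas"]}

```bash
mkdir -p pics; python3 - <<'E'
from station import r
import cv2,numpy as np,pickle
s=r.sense(); print(s)
d={}
for n in ("scene","top"):
    c=r.camera(n); d[n]=c; cv2.imwrite(f"pics/{n}0.png",cv2.resize(c["pixels"][:,:,::-1],None,fx=1.5,fy=1.5,interpolation=cv2.INTER_CUBIC))
    print(n,c["mtx"],c["extrinsics"])
pickle.dump(d,open("c0.pkl","wb"))
E
```

```text
{'clock': 0.0, 'qpos': array([-1.19751589,  0.41798676, -0.01031846,  1.61417938,  0.00468652,
        1.1106928 , -0.05298587]), 'qd': array([ 0.00055612,  0.00057762,  0.00018723, -0.00023526, -0.00019956,
       -0.00033534, -0.000829  ]), 'joint_torque': array([ 3.99466580e-04, -8.64437342e+01,  6.79248199e-01, -4.34902740e+01,
        1.91398698e-02,  7.42629374e-03,  3.96972405e-05]), 'position': array([0.25172847, 0.57169255, 0.23865002]), 'eef_rot': array([-6.46790389e-01, -3.07410364e+00,  1.92985097e-03]), 'force': array([0.67157792, 0.91888011, 0.04665766]), 'ft_torque': array([-0.00658177, -0.00917999,  0.04352653]), 'opening': 0.08562067171548636}
scene [[364.0849207    0.         259.53067569]
 [  0.         364.0849207  192.87628911]
 [  0.           0.           1.        ]] [[ 0.50999534 -0.86002211  0.01633142 -0.25555041]
 [ 0.63688385  0.39029925  0.66486499 -0.36178629]
 [-0.57817274 -0.32867683  0.74678499 -0.61333327]
 [ 0.          0.          0.          1.        ]]
top [[449.41344107   0.         253.55692906]
 [  0.         449.41344107 192.50735432]
 [  0.           0.           1.        ]] [[-0.02196254 -0.99970627  0.01024806  0.00151291]
 [ 0.99491412 -0.02084706  0.09854585 -0.54878456]
 [-0.09830326  0.01236026  0.99507974 -1.23754265]
 [ 0.          0.          0.          1.        ]]
```

View pics/scene0.png

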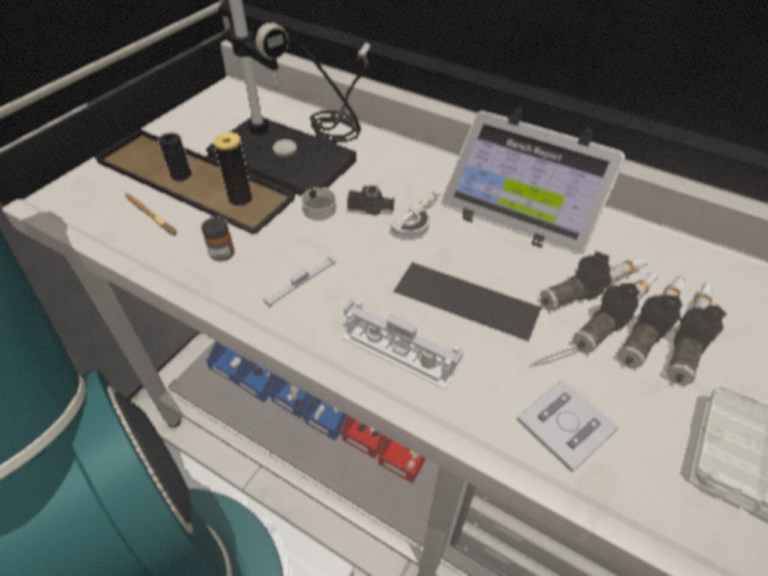

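View pics/top0.png

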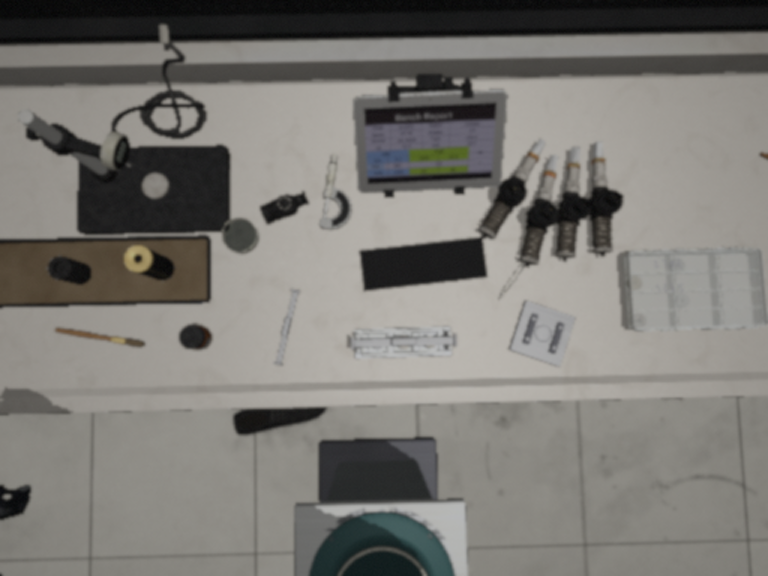

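The top view shows the rack with the larger bar at about (400,342) and a loose, smaller look-alike bar at (287,327). The mat is at (423,264) and the stage at (542,333), both in the 1.5x picture. Next I'll measure them.

```bash
cat > h.py <<'E'
import numpy as np,cv2,pickle
def cast(c,u,v,z):
    E=c["extrinsics"];K=c["mtx"];R=E[:3,:3];t=E[:3,3]
    d=np.array([(u-K[0,2])/K[0,0],-(v-K[1,2])/K[1,1],-1.])
    o=-R.T@t; w=R.T@d
    return o+w*(z-o[2])/w[2]
def rect(c,mask,z):
    n,l,st,ce=cv2.connectedComponentsWithStats(mask.astype(np.uint8))
    return n,l,st,ce
E
python3 - <<'E'
from h import *
d=pickle.load(open("c0.pkl","rb"))
for n,scale in (("top",6),("scene",5)):
    im=d[n]["pixels"][:,:,::-1]
    box={"top":(195,150,195,100),"scene":(215,165,205,155)}[n]
    x,y,w,h=box
    s=min(800/w,600/h); cv2.imwrite(f"pics/{n}_crop.png",cv2.resize(im[y:y+h,x:x+w],(int(w*s),int(h*s)),interpolation=cv2.INTER_CUBIC)); print(n,s)
c=d["top"];g=cv2.cvtColor(c["pixels"],cv2.COLOR_RGB2GRAY)
m=np.zeros_like(g);m[150:205,230:330]=(g[150:205,230:330]<60)
cs=max(cv2.findContours(m,0,2)[0],key=cv2.contourArea)
P=np.array([cast(c,u,v,.003)[:2] for u,v in cs[:,0]],np.float32)
print("mat",cv2.minAreaRect(P))
E
```

```text
top 4.102564102564102
scene 3.870967741935484
mat ((0.5988012552261353, -0.09303054958581924), (0.07311945408582687, 0.23209649324417114), 5.172844886779785)
```

View pics/top_crop.png

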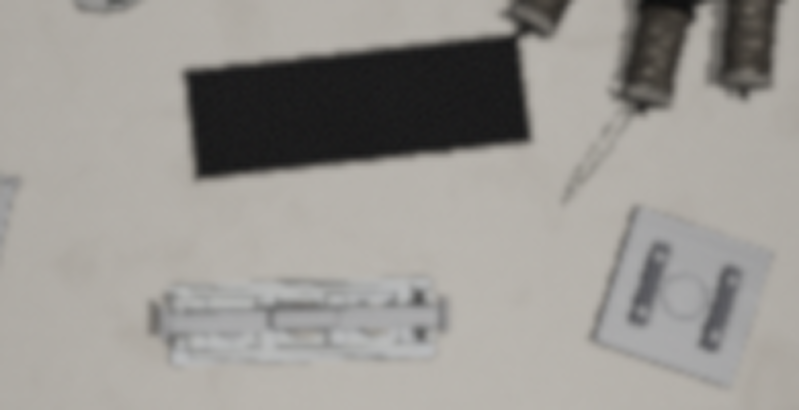

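View pics/scene_crop.png

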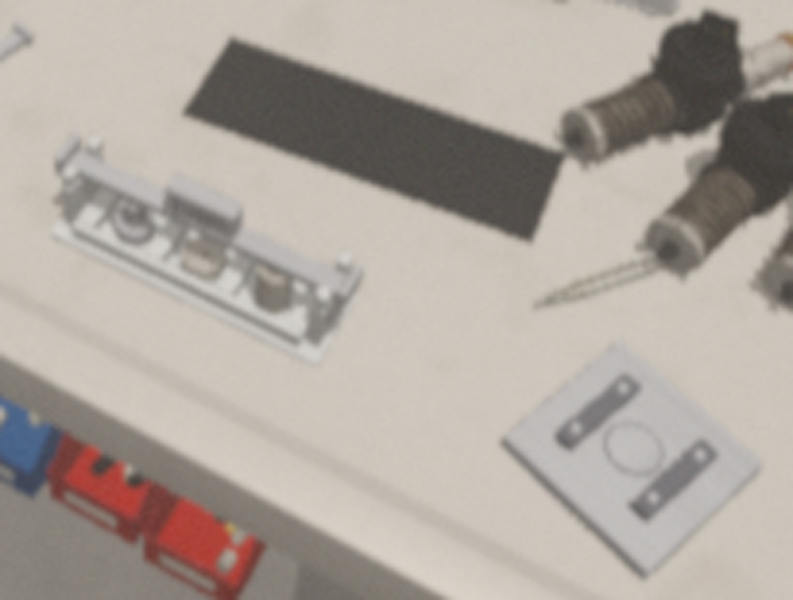

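```bash
python3 - <<'E'
from h import *
d=pickle.load(open("c0.pkl","rb"));c=d["top"]
f=lambda u,v,z:cast(c,195+(u+.5)/4.1026-.5,150+(v+.5)/4.1026-.5,z)
e1=f(156,317.5,.0565);e2=f(442,317,.0565)
print("ends",e1,e2,(e1+e2)/2,np.linalg.norm(e1-e2),np.degrees(np.arctan2(-(e1-e2)[0],(e1-e2)[1])))
print("block",f(303,317,.0705), f(270,317,.0705),f(337,317,.0705))
print("ring",f(686,297,.012))
k=[f(*p,.012) for p in((637,205),(775,252),(730,387),(592,341))]
print("stage",np.mean(k,0),[np.linalg.norm(k[i]-k[(i+1)%4]) for i in range(4)],np.degrees(np.arctan2((k[0]-k[3])[1],(k[0]-k[3])[0])))
rk=[f(*p,.016) for p in((172,280),(436,280),(434,360),(172,363))]
print("rack",np.mean(rk,0),[np.linalg.norm(rk[i]-rk[(i+1)%4]) for i in range(4)])
m=[f(*p,.003) for p in((186,71),(520,37),(531,140),(197,178))]
print("mat",np.mean(m,0),[np.linalg.norm(m[i]-m[(i+1)%4]) for i in range(4)])
print("jar",cast(c,193/1.5,336/1.5,.071))
s=d["scene"];q=lambda u,v,z:cast(s,215+(u+.5)/3.871-.5,165+(v+.5)/3.871-.5,z)
print("ring scene",q(634,448,.012)); mm=[q(*p,.003) for p in((232,38),(565,153),(530,241),(184,112))];print("mat scene",np.mean(mm,0))
print("block top scene",q(205,192,.0705))
from station import r;from scipy.spatial.transform import Rotation as R
print(R.from_rotvec(r.sense()["eef_rot"]).as_matrix())
E
```

```text
ends [0.45247689 0.04917482 0.0565    ] [ 0.44867266 -0.14106107  0.0565    ] [ 0.45057477 -0.04594313  0.0565    ] 0.19027392846118604 -1.1456173358839972
block [ 0.45038451 -0.04791722  0.0705    ] [ 0.45085619 -0.02622064  0.0705    ] [ 0.44989836 -0.07027958  0.0705    ]
ring [ 0.4596655 -0.3156599  0.012    ]
stage [ 0.46040894 -0.31397718  0.012     ] [np.float64(0.10064003107241126), np.float64(0.0989271354892711), np.float64(0.0996862482935279), np.float64(0.099740779653647)] -20.630116981058624
rack [ 0.4490354  -0.05065775  0.016     ] [np.float64(0.18179525718720052), np.float64(0.05486979674372412), np.float64(0.17965180982096157), np.float64(0.05679965997154)]
mat [ 0.59846159 -0.09378732  0.003     ] [np.float64(0.23675246019928056), np.float64(0.07344530527845576), np.float64(0.23575258394780207), np.float64(0.07596196960159168)]
jar [0.46629879 0.32798236 0.071     ]
ring scene [ 0.45961526 -0.31535866  0.012     ]
mat scene [ 0.59828409 -0.09394304  0.003     ]
block top scene [ 0.45056504 -0.04933044  0.0705    ]
[[-9.15212677e-01  4.02970956e-01 -4.05584861e-04]
 [ 4.02971156e-01  9.15212077e-01 -1.04955129e-03]
 [-5.17425244e-05 -1.12400165e-03 -9.99999367e-01]]
```

Emit:
drive_tool(deltas=[{"fingers": -1,"linear": [-26,-29,0],"twist": [0,0,6.7]},{"fingers": -1,"linear": [-53,-60,0],"twist": [0,0,13.4]},{"fingers": -1,"linear": [-80,-90,0],"twist": [0,0,20.1]},{"fingers": -1,"linear": [-106,-120,0],"twist": [0,0,26.8]},{"fingers": -1,"linear": [-133,-150,0],"twist": [0,0,33.5]},{"fingers": -1,"linear": [-160,-180,0],"twist": [0,0,40.2]},{"fingers": -1,"linear": [-186,-210,0],"twist": [0,0,46.9]},{"fingers": -1,"linear": [-213,-240,0],"twist": [0,0,53.6]},{"fingers": -1,"linear": [-240,-270,0],"twist": [0,0,60.3]},{"fingers": -1,"linear": [-266,-300,0],"twist": [0,0,67.3]}])

```text
clock: 0.93
position: [0.3745, 0.1882, 0.2393]
eef_rot: [-2.248, -2.194, -0.0]
force: [0.8, 0.4, 0.6]
opening: 0.0856
```

```bash
cat > g.py <<'E'
import sys,numpy as np
from station import r
from scipy.spatial.transform import Rotation as R
def go(tgt,yang):
    s=r.sense();M=R.from_rotvec(s["eef_rot"]).as_matrix();p=s["position"]
    print("t",round(s["clock"],2),"p",np.round(p,4),"yang",np.round(np.degrees(np.arctan2(M[1,1],M[0,1])),2),"zax",np.round(M[:,2],4),"F",np.round(s["force"],1),"op",round(s["opening"],4),"q",np.round(s["qpos"],2))
    x=np.cross([np.cos(np.radians(yang)),np.sin(np.radians(yang)),0],[0,0,-1.]);y=np.array([np.cos(np.radians(yang)),np.sin(np.radians(yang)),0])
    T=np.c_[x,y,[0,0,-1]]
    print("lin mm",np.round(1000*M.T@(np.array(tgt)-p),1),"twist",np.round(np.degrees(R.from_matrix(M.T@T).as_rotvec()),2))
if __name__=="__main__": a=list(map(float,sys.argv[1:]));go(a[:3],a[3])
E
python3 g.py .4505 -.0475 .16 -1.1
```

```text
t 0.93 p [0.3745 0.1882 0.2393] yang -1.39 zax [-1.e-04  3.e-04 -1.e+00] F [0.8 0.4 0.6] op 0.0856 q [-0.89  0.04  0.36  2.1  -0.01  1.01 -0.55]
lin mm [-233.8   81.7   79.2] twist [-0.01 -0.01 -0.29]
```

Emit:
drive_tool(deltas=[{"fingers": -1,"linear": [-35,12,12],"twist": [0,0,0]},{"fingers": -1,"linear": [-70,24,24],"twist": [0,0,0]},{"fingers": -1,"linear": [-105,36,36],"twist": [0,0,0]},{"fingers": -1,"linear": [-140,49,48],"twist": [0,0,0]},{"fingers": -1,"linear": [-175,61,60],"twist": [0,0,0]},{"fingers": -1,"linear": [-210,73,72],"twist": [0,0,0]},{"fingers": -1,"linear": [-233,81,79],"twist": [0,0,0]},{"fingers": -1,"linear": [-233,81,79],"twist": [0,0,0]}])

```text
clock: 1.6
position: [0.4511, -0.0489, 0.1591]
eef_rot: [2.248, 2.194, -0.004]
force: [-0.7, 0.4, -1.2]
opening: 0.0855
```

```bash
python3 g.py .4505 -.0475 .053 -1.1; python3 - <<'E'
from station import r
import cv2,pickle
s=r.sense();c=r.camera("wrist");pickle.dump((s,c),open("w1.pkl","wb"))
print(c["mtx"],c["T_tool_cam"],c.keys())
cv2.imwrite("pics/w1.png",cv2.resize(c["pixels"][:,:,::-1],None,fx=1.5,fy=1.5,interpolation=2))
E
```

```text
t 1.6 p [ 0.4511 -0.0489  0.1591] yang -1.38 zax [-0.0013 -0.0021 -1.    ] F [-0.7  0.4 -1.2] op 0.0855 q [-0.47  0.25  0.58  2.12 -0.18  0.83  0.19]
lin mm [  1.6  -0.5 106.1] twist [-0.07  0.12 -0.28]
[[297.31863964   0.         253.66616166]
 [  0.         297.31863964 192.62065179]
 [  0.           0.           1.        ]] [[ 7.86720905e-04  9.59367689e-01  2.82157791e-01  7.17896610e-02]
 [ 9.99999643e-01 -8.41459789e-04  7.28270119e-05  4.04460059e-04]
 [ 3.07292317e-04  2.82157633e-01 -9.59368009e-01 -1.34286194e-01]
 [ 0.00000000e+00  0.00000000e+00  0.00000000e+00  1.00000000e+00]] dict_keys(['pixels', 'z_map', 'mtx', 'T_tool_cam'])
```

View pics/w1.png

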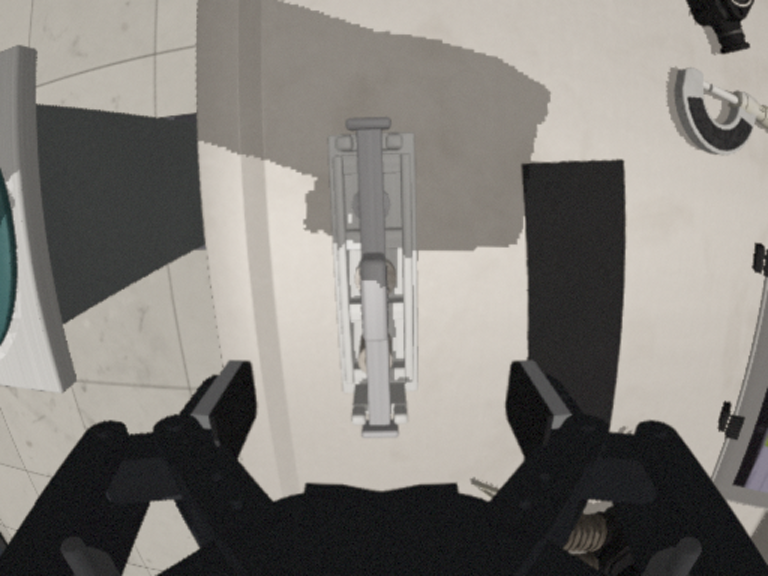

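The wrist view shows the bar with its grip block from about (375,262) to (378,340), lying between the jaws. The larger bar sits in the rack, and the small loose bar isn't in this frame. I'll cast the block and bar ends.

```bash
cat >> h.py <<'E'
def wcast(s,c,u,v,z):
    from scipy.spatial.transform import Rotation as R
    K=c["mtx"];dx=(u-K[0,2])/K[0,0];dy=(v-K[1,2])/K[0,0];th=np.hypot(dx,dy)+1e-12
    d=np.array([np.sin(th)*dx/th,-np.sin(th)*dy/th,-np.cos(th)]);T=c["T_tool_cam"]
    M=R.from_rotvec(s["eef_rot"]).as_matrix()
    o=s["position"]+M@T[:3,3];w=M@T[:3,:3]@d
    return o+w*(z-o[2])/w[2]
E
python3 - <<'E'
from h import *
s,c=pickle.load(open("w1.pkl","rb"))
im=c["pixels"][70:300,200:300,::-1]
cv2.imwrite("pics/w1c.png",cv2.resize(im[0:225],None,fx=2.6*1.0,fy=2.6,interpolation=2))
f=lambda u,v,z:wcast(s,c,(u+.5)/1.5-.5,(v+.5)/1.5-.5,z)
a=f(375,264,.0705);b=f(377.5,340,.0705);print("block",a,b,(a+b)/2,b-a)
a=f(368,123,.0565);b=f(380,432,.0565);print("ends",a,b,(a+b)/2,b-a)
for p in((360,264),(391,264)):print(f(*p,.0705))
E
```

```text
block [ 0.44891567 -0.02929468  0.0705    ] [ 0.44912374 -0.07149002  0.0705    ] [ 0.4490197  -0.05039235  0.0705    ] [ 0.00020807 -0.04219535  0.        ]
ends [0.44689433 0.04339339 0.0565    ] [ 0.44875274 -0.1416764   0.0565    ] [ 0.44782354 -0.0491415   0.0565    ] [ 1.85841208e-03 -1.85069787e-01 -2.77555756e-17]
[ 0.44121623 -0.02910961  0.0705    ]
[ 0.4571209  -0.02948087  0.0705    ]
```

View pics/w1c.png

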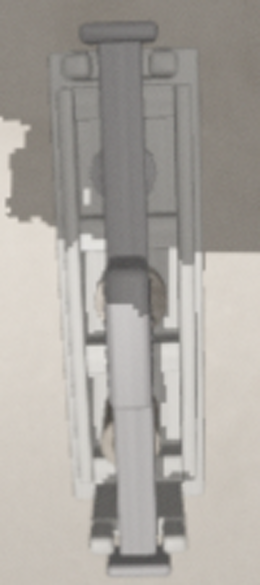

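Emit:
drive_tool(deltas=[{"fingers": -1,"linear": [0,-1.5,30],"twist": [0,0,-0.5]},{"fingers": -1,"linear": [0,-1.5,60],"twist": [0,0,-0.5]},{"fingers": -1,"linear": [0,-1.5,85],"twist": [0,0,-0.5]},{"fingers": -1,"linear": [0,-1.5,100],"twist": [0,0,-0.5]},{"fingers": -1,"linear": [0,-1.5,106],"twist": [0,0,-0.5]},{"fingers": -1,"linear": [0,-1.5,106],"twist": [0,0,-0.5]}])

```text
clock: 2.15
position: [0.4489, -0.0437, 0.0536]
eef_rot: [-2.231, -2.21, 0.002]
force: [0.1, -0.1, 0.7]
opening: 0.0852
```

```bash
python3 g.py .4495 -.049 .053 -.8; python3 - <<'E'
from station import r
import cv2
for n in("wrist","scene"):
    c=r.camera(n)
    cv2.imwrite(f"pics/{n}2.png",cv2.resize(c["pixels"][:,:,::-1],None,fx=1.5,fy=1.5,interpolation=2))
E
```

```text
t 2.15 p [ 0.4489 -0.0437  0.0536] yang -0.53 zax [-2.e-03 -1.e-04 -1.e+00] F [ 0.1 -0.1  0.7] op 0.0852 q [-0.37  0.45  0.47  2.18 -0.36  0.59  0.36]
lin mm [-5.3  0.7  0.6] twist [-0.12  0.01  0.27]
```

View pics/wrist2.png

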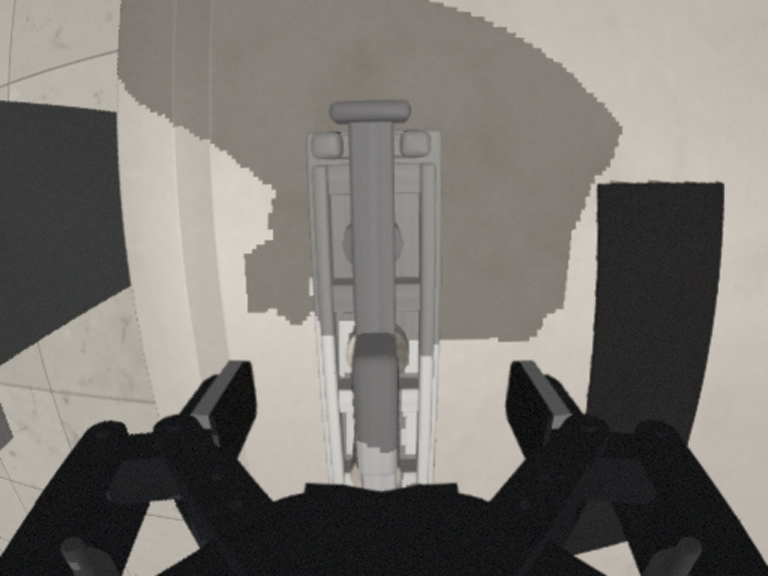

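The block is at column 377 against a jaw centre of about 381, so it is centred across to within about 1 mm. I'll shift 5 mm along the bar and then close.

Emit:
drive_tool(deltas=[{"fingers": -1,"linear": [-5,-0.5,0.5],"twist": [0,0,0]},{"fingers": -1,"linear": [-5,-0.5,0.5],"twist": [0,0,0]},{"fingers": 0,"linear": [-5,-0.5,0.5],"twist": [0,0,0]},{"fingers": 0.5,"linear": [-5,-0.5,0.5],"twist": [0,0,0]},{"fingers": 1,"linear": [-5,-0.5,0.5],"twist": [0,0,0]},{"fingers": 1,"linear": [-5,-0.5,0.5],"twist": [0,0,0]},{"fingers": 1,"linear": [-5,-0.5,0.5],"twist": [0,0,0]},{"fingers": 1,"linear": [-5,-0.5,0.5],"twist": [0,0,0]},{"fingers": 1,"linear": [-5,-0.5,0.5],"twist": [0,0,0]}])

```text
clock: 3.0
position: [0.4491, -0.0492, 0.054]
eef_rot: [2.232, 2.211, 0.0]
force: [-1.9, -0.2, 5.7]
opening: 0.0128
```

```bash
python3 g.py .4495 -.049 .053 -.8
```

```text
t 3.0 p [ 0.4491 -0.0492  0.054 ] yang -0.54 zax [ 0. -0. -1.] F [-1.9 -0.2  5.7] op 0.0128 q [-0.36  0.45  0.47  2.18 -0.36  0.59  0.37]
lin mm [0.2 0.4 1. ] twist [0.   0.   0.26]
```

Emit:
drive_tool(deltas=[{"fingers": 1,"linear": [0,0,-8],"twist": [0,0,0]},{"fingers": 1,"linear": [0,0,-20],"twist": [0,0,0]},{"fingers": 1,"linear": [0,0,-35],"twist": [0,0,0]},{"fingers": 1,"linear": [0,0,-50],"twist": [0,0,0]},{"fingers": 1,"linear": [0,0,-60],"twist": [0,0,0]},{"fingers": 1,"linear": [0,0,-60],"twist": [0,0,0]}])

```text
clock: 3.5
position: [0.4499, -0.0492, 0.1156]
eef_rot: [2.231, 2.209, 0.003]
force: [0.2, 0.3, -1.6]
opening: 0.0128
```

```bash
python3 g.py .5985 -.0938 .04 5.2; python3 - <<'E'
from station import r
import cv2,pickle
d={}
for n in("wrist","top","scene"):
    s=r.sense();c=r.camera(n);d[n]=(s,c)
    cv2.imwrite(f"pics/{n}3.png",cv2.resize(c["pixels"][:,:,::-1],None,fx=1.5,fy=1.5,interpolation=2))
pickle.dump(d,open("c3.pkl","wb"))
im=d["scene"][1]["pixels"][165:320,215:420,::-1]
cv2.imwrite("pics/scene3c.png",cv2.resize(im,(793,600),interpolation=2))
E
```

```text
t 3.5 p [ 0.4499 -0.0492  0.1156] yang -0.57 zax [ 2.7e-03  4.0e-04 -1.0e+00] F [ 0.2  0.3 -1.6] op 0.0128 q [-0.44  0.33  0.55  2.15 -0.26  0.72  0.28]
lin mm [-43.2 148.9  76. ] twist [ 0.15 -0.02 -5.77]
```

View pics/wrist3.png

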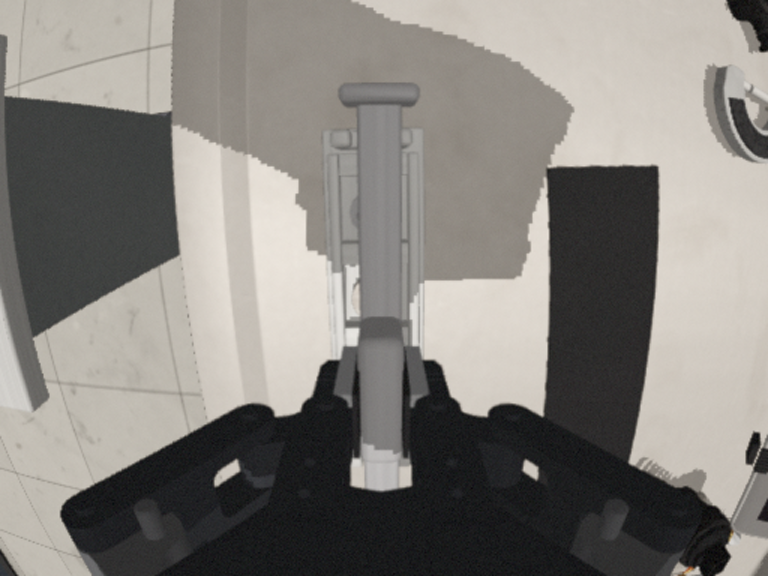

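View pics/scene3c.png

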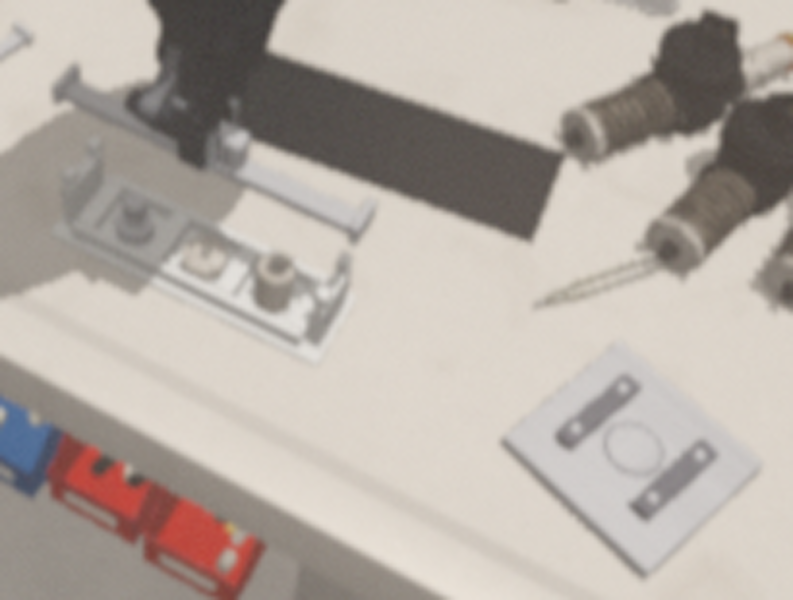

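The bar is lifted and level. The open-topped smooth tube at crop (275,280) is the bush, in the y=-48 pocket. The stepped pin is at (135,218) and the flat disc at (205,258). I'll carry the bar to the mat.

Emit:
drive_tool(deltas=[{"fingers": 1,"linear": [-6,25,0],"twist": [0,0,-1]},{"fingers": 1,"linear": [-12,55,0],"twist": [0,0,-2]},{"fingers": 1,"linear": [-20,85,0],"twist": [0,0,-3]},{"fingers": 1,"linear": [-27,115,5],"twist": [0,0,-4]},{"fingers": 1,"linear": [-32,138,20],"twist": [0,0,-5]},{"fingers": 1,"linear": [-35,148,40],"twist": [0,0,-5.8]},{"fingers": 1,"linear": [-35,149,60],"twist": [0,0,-5.8]},{"fingers": 1,"linear": [-35,149,70],"twist": [0,0,-5.8]},{"fingers": 1,"linear": [-35,149,70],"twist": [0,0,-5.8]},{"fingers": 1,"linear": [-35,149,70],"twist": [0,0,-5.8]}])

```text
clock: 4.48
position: [0.5969, -0.0858, 0.0434]
eef_rot: [-2.117, -2.319, 0.002]
force: [-0.1, -0.4, -0.8]
opening: 0.0127
```

```bash
python3 g.py .5985 -.0855 .0165 5.2; python3 - <<'E'
from station import r
import cv2,pickle
for n in("wrist","scene"):
    s=r.sense();c=r.camera(n)
    im=c["pixels"][:,:,::-1]
    im=cv2.resize(im,None,fx=1.5,fy=1.5,interpolation=2) if n=="wrist" else cv2.resize(im[135:290,215:420],(793,600),interpolation=2)
    cv2.imwrite(f"pics/{n}4.png",im)
E
```

```text
t 4.48 p [ 0.5969 -0.0858  0.0434] yang 5.21 zax [-1.6e-03 -1.0e-04 -1.0e+00] F [-0.1 -0.4 -0.8] op 0.0127 q [-0.23  0.67  0.43  1.81 -0.39  0.75  0.5 ]
lin mm [ 0.1  1.6 26.9] twist [-0.09 -0.    0.01]
```

View pics/wrist4.png

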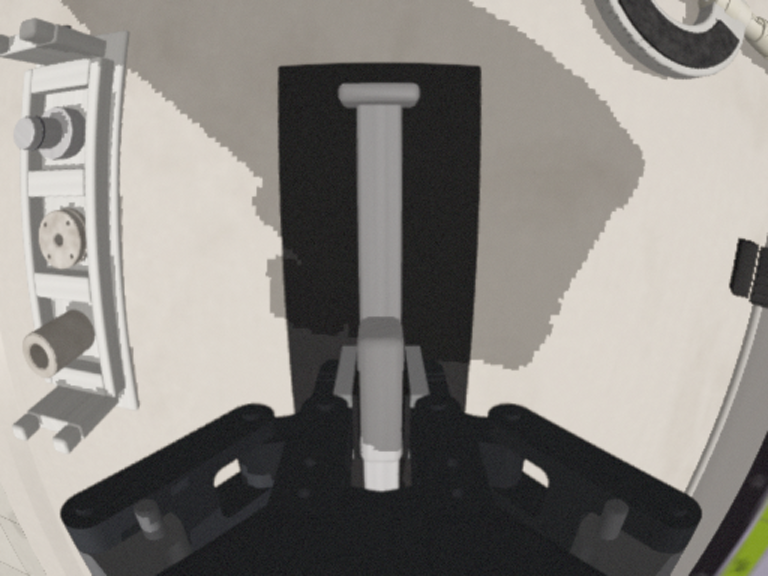

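View pics/scene4.png

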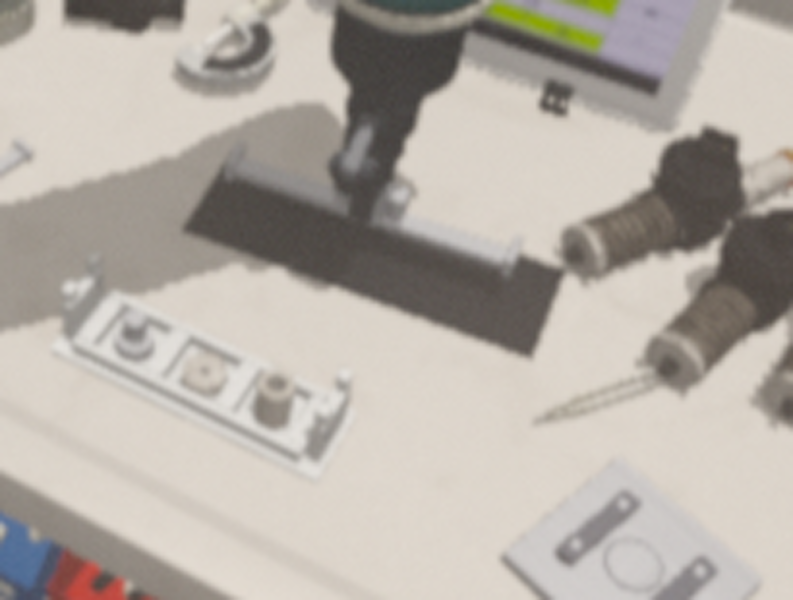

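The bar is aligned over the mat and clear of the syringes. I'll lower it.

Emit:
drive_tool(deltas=[{"fingers": 1,"linear": [0,1.5,8],"twist": [0,0,0]},{"fingers": 1,"linear": [0,1.5,15],"twist": [0,0,0]},{"fingers": 1,"linear": [0,1.5,20],"twist": [0,0,0]},{"fingers": 1,"linear": [0,1.5,23],"twist": [0,0,0]},{"fingers": 1,"linear": [0,1.5,25],"twist": [0,0,0]},{"fingers": 1,"linear": [0,1.5,25],"twist": [0,0,0]}])

```text
clock: 5.08
position: [0.5989, -0.0856, 0.0183]
eef_rot: [-2.117, -2.32, 0.001]
force: [-0.6, 0.0, -2.0]
opening: 0.0126
```

```bash
python3 g.py .5985 -.0855 .0165 5.2
```

```text
t 5.08 p [ 0.5989 -0.0856  0.0183] yang 5.23 zax [-7.e-04 -1.e-04 -1.e+00] F [-0.6  0.  -2. ] op 0.0126 q [-0.22  0.71  0.41  1.81 -0.41  0.71  0.52]
lin mm [ 0.1 -0.4  1.8] twist [-0.04  0.    0.03]
```

Emit:
drive_tool(deltas=[{"fingers": 1,"linear": [0,0,0.7],"twist": [0,0,0]},{"fingers": 1,"linear": [0,0,1.4],"twist": [0,0,0]},{"fingers": 1,"linear": [0,0,2],"twist": [0,0,0]},{"fingers": 1,"linear": [0,0,2],"twist": [0,0,0]}])

```text
clock: 5.42
position: [0.5992, -0.0855, 0.0168]
eef_rot: [2.118, 2.32, 0.0]
force: [0.0, 0.3, -2.0]
opening: 0.0128
```

Emit:
drive_tool(deltas=[{"fingers": 1,"linear": [0,0,0.4],"twist": [0,0,0]},{"fingers": 1,"linear": [0,0,0.8],"twist": [0,0,0]},{"fingers": 1,"linear": [0,0,0.8],"twist": [0,0,0]}])

```text
clock: 5.67
position: [0.5992, -0.0855, 0.0165]
eef_rot: [2.118, 2.321, 0.0]
force: [-5.2, 1.4, 7.2]
opening: 0.0131
```

Force rose to 7 N, so the bar is on the mat. I'll release it and rise.

Emit:
drive_tool(deltas=[{"fingers": 0.5,"linear": [0,0,0],"twist": [0,0,0]},{"fingers": 0,"linear": [0,0,0],"twist": [0,0,0]},{"fingers": -0.4,"linear": [0,0,0],"twist": [0,0,0]},{"fingers": -0.4,"linear": [0,0,0],"twist": [0,0,0]},{"fingers": -0.4,"linear": [0,0,-10],"twist": [0,0,0]},{"fingers": -0.4,"linear": [0,0,-35],"twist": [0,0,0]},{"fingers": -0.4,"linear": [0,0,-65],"twist": [0,0,0]},{"fingers": -0.4,"linear": [0,0,-95],"twist": [0,0,0]},{"fingers": -0.4,"linear": [0,0,-120],"twist": [0,0,0]},{"fingers": -0.4,"linear": [0,0,-120],"twist": [0,0,0]}])

```text
clock: 6.5
position: [0.6013, -0.0861, 0.1416]
eef_rot: [2.114, 2.316, 0.007]
force: [1.1, -0.5, 1.4]
opening: 0.0598
```

```bash
python3 g.py .449 -.098 .13 -.6; python3 - <<'E'
from station import r
import cv2,pickle
s=r.sense();c=r.camera("wrist");pickle.dump((s,c),open("w5.pkl","wb"))
cv2.imwrite("pics/w5.png",cv2.resize(c["pixels"][:,:,::-1],None,fx=1.5,fy=1.5,interpolation=2))
E
```

```text
t 6.5 p [ 0.6013 -0.0861  0.1416] yang 5.22 zax [ 6.9e-03 -2.0e-04 -1.0e+00] F [ 1.1 -0.5  1.4] op 0.0598 q [-0.28  0.54  0.5   1.76 -0.32  0.92  0.44]
lin mm [   2.  -152.9   10.6] twist [0.4  0.03 5.82]
```

View pics/w5.png

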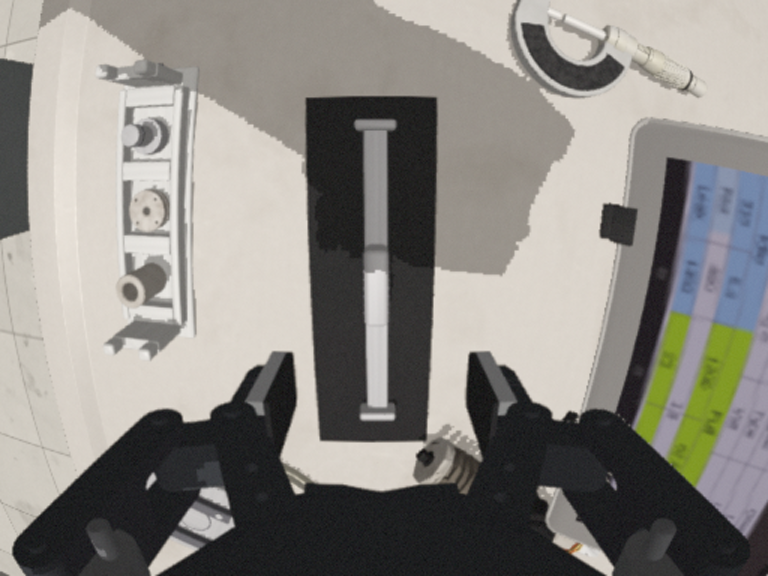

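The bar lies lengthwise in the middle of the mat. Its ends are at (375,124) and (378,412), inside the mat's (320–435, 98–440). Next, the bush.

Emit:
drive_tool(deltas=[{"fingers": -0.4,"linear": [0,-35,0],"twist": [0,0,1.5]},{"fingers": -0.4,"linear": [1,-75,0],"twist": [0,0,3]},{"fingers": -0.4,"linear": [2,-115,0],"twist": [0,0,4.5]},{"fingers": -0.4,"linear": [2,-145,0],"twist": [0,0,5.8]},{"fingers": -0.4,"linear": [2,-153,0],"twist": [0,0,5.8]},{"fingers": -0.4,"linear": [2,-153,0],"twist": [0,0,5.8]},{"fingers": -0.4,"linear": [2,-153,0],"twist": [0,0,5.8]}])

```text
clock: 7.13
position: [0.4471, -0.0973, 0.1362]
eef_rot: [2.232, 2.211, 0.001]
force: [0.1, 0.9, -0.1]
opening: 0.06
```

```bash
python3 g.py .449 -.098 .0275 -.6; python3 - <<'E'
from station import r
import cv2,pickle
d={}
s=r.sense();c=r.camera("wrist");d["wrist"]=(s,c)
cv2.imwrite("pics/w6.png",cv2.resize(c["pixels"][:,:,::-1],None,fx=1.5,fy=1.5,interpolation=2))
pickle.dump(d,open("w6.pkl","wb"))
E
```

```text
t 7.13 p [ 0.4471 -0.0973  0.1362] yang -0.54 zax [ 6.e-04  2.e-04 -1.e+00] F [ 0.1  0.9 -0.1] op 0.06 q [-0.36  0.3   0.59  2.13 -0.24  0.78  0.36]
lin mm [ -0.7   1.8 108.7] twist [ 0.04 -0.01  0.06]
```

View pics/w6.png

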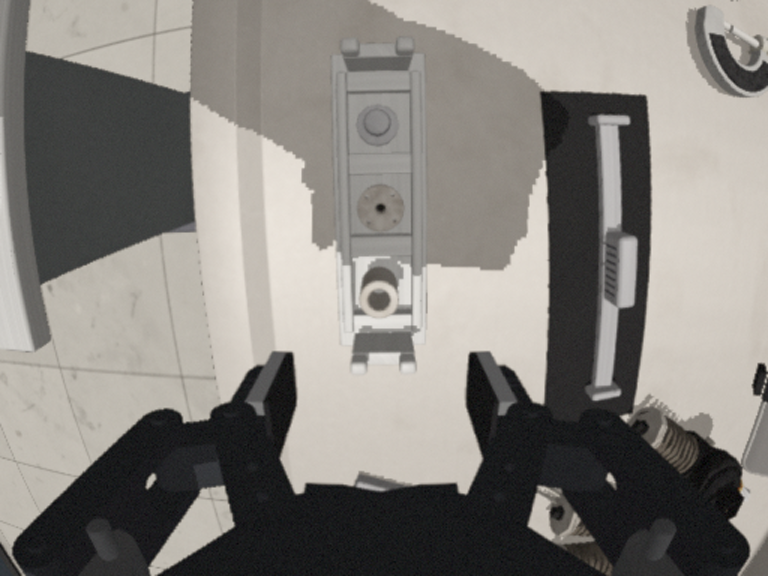

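```bash
python3 - <<'E'
from h import *
s,c=pickle.load(open("w6.pkl","rb"))["wrist"]
f=lambda u,v,z:wcast(s,c,(u+.5)/1.5-.5,(v+.5)/1.5-.5,z)
print("bush",f(379,298,.038),"dia",f(359,298,.038),f(399,298,.038));print("pin",f(377,121,.036));print("disc",f(380,208,.014))
cv2.imwrite("pics/w6c.png",cv2.resize(c["pixels"][150:240,210:310,::-1],None,fx=6,fy=6,interpolation=2))
E
```

```text
bush [ 0.44657733 -0.09887902  0.038     ] dia [ 0.43563636 -0.09878749  0.038     ] [ 0.45751468 -0.0989773   0.038     ]
pin [ 0.44641972 -0.00406065  0.036     ]
disc [ 0.44751249 -0.05225744  0.014     ]
```

View pics/w6c.png

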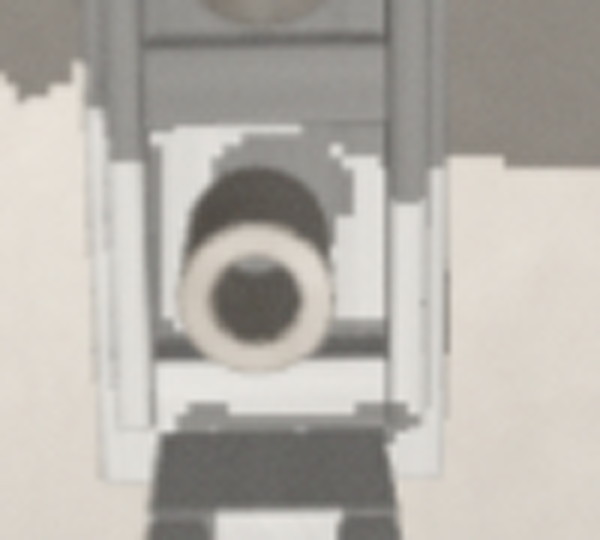

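The enlarged crop confirms it: a smooth open tube, 21.9 mm across, at (0.4466, -0.0989), with no step. I'll descend.

Emit:
drive_tool(deltas=[{"fingers": -0.4,"linear": [-1.5,-0.5,30],"twist": [0,0,0]},{"fingers": -0.4,"linear": [-1.5,-0.5,60],"twist": [0,0,0]},{"fingers": -0.4,"linear": [-1.5,-0.5,75],"twist": [0,0,0]},{"fingers": -0.4,"linear": [-1.5,-0.5,80],"twist": [0,0,0]},{"fingers": -0.4,"linear": [-1.5,-0.5,80],"twist": [0,0,0]},{"fingers": -0.4,"linear": [-1.5,-0.5,80],"twist": [0,0,0]}])

```text
clock: 7.68
position: [0.4468, -0.0993, 0.0564]
eef_rot: [2.232, 2.21, -0.0]
force: [-0.2, -0.8, -0.0]
opening: 0.0596
```

```bash
python3 g.py .4466 -.0989 .0275 -.6
```

```text
t 7.68 p [ 0.4468 -0.0993  0.0564] yang -0.57 zax [ 2.e-04 -5.e-04 -1.e+00] F [-0.2 -0.8 -0. ] op 0.0596 q [-0.27  0.45  0.49  2.17 -0.38  0.6   0.49]
lin mm [ 0.4 -0.2 28.9] twist [0.01 0.03 0.03]
```

Emit:
drive_tool(deltas=[{"fingers": -0.4,"linear": [0,0,12],"twist": [0,0,0]},{"fingers": -0.4,"linear": [0,0,22],"twist": [0,0,0]},{"fingers": -0.4,"linear": [0,0,29],"twist": [0,0,0]},{"fingers": -0.4,"linear": [0,0,29],"twist": [0,0,0]},{"fingers": 0,"linear": [0,0,29],"twist": [0,0,0]},{"fingers": 0.3,"linear": [0,0,29],"twist": [0,0,0]},{"fingers": 0.6,"linear": [0,0,29],"twist": [0,0,0]},{"fingers": 1,"linear": [0,0,29],"twist": [0,0,0]},{"fingers": 1,"linear": [0,0,29],"twist": [0,0,0]},{"fingers": 1,"linear": [0,0,29],"twist": [0,0,0]}])

```text
clock: 8.52
position: [0.4465, -0.0991, 0.0276]
eef_rot: [2.232, 2.21, 0.001]
force: [-0.4, 0.2, 6.6]
opening: 0.0195
```

```bash
python3 g.py .4466 -.0989 .0275 -.6
```

```text
t 8.52 p [ 0.4465 -0.0991  0.0276] yang -0.56 zax [ 0.0011 -0.     -1.    ] F [-0.4  0.2  6.6] op 0.0195 q [-0.23  0.51  0.45  2.17 -0.43  0.54  0.53]
lin mm [0.2 0.1 0.1] twist [0.06 0.   0.04]
```

Emit:
drive_tool(deltas=[{"fingers": 1,"linear": [0,0,-6],"twist": [0,0,0]},{"fingers": 1,"linear": [0,0,-18],"twist": [0,0,0]},{"fingers": 1,"linear": [0,0,-40],"twist": [0,0,0]},{"fingers": 1,"linear": [0,0,-65],"twist": [0,0,0]},{"fingers": 1,"linear": [0,0,-80],"twist": [0,0,0]},{"fingers": 1,"linear": [0,0,-80],"twist": [0,0,0]}])

```text
clock: 9.02
position: [0.4474, -0.0992, 0.11]
eef_rot: [2.231, 2.208, 0.005]
force: [1.3, -0.2, -0.9]
opening: 0.0197
```

```bash
python3 g.py .4597 -.3156 .108 -20.5; python3 - <<'E'
from station import r
import cv2,pickle
for n in("wrist","scene"):
    c=r.camera(n)
    im=c["pixels"][:,:,::-1]
    im=cv2.resize(im,None,fx=1.5,fy=1.5,interpolation=2) if n=="wrist" else cv2.resize(im[135:290,215:420],(793,600),interpolation=2)
    cv2.imwrite(f"pics/{n}7.png",im)
E
```

```text
t 9.02 p [ 0.4474 -0.0992  0.11  ] yang -0.57 zax [ 4.2e-03  2.0e-04 -1.0e+00] F [ 1.3 -0.2 -0.9] op 0.0197 q [-0.34  0.35  0.57  2.14 -0.29  0.72  0.41]
lin mm [-216.3   14.5    2. ] twist [ 0.23 -0.06 19.93]
```

View pics/wrist7.png

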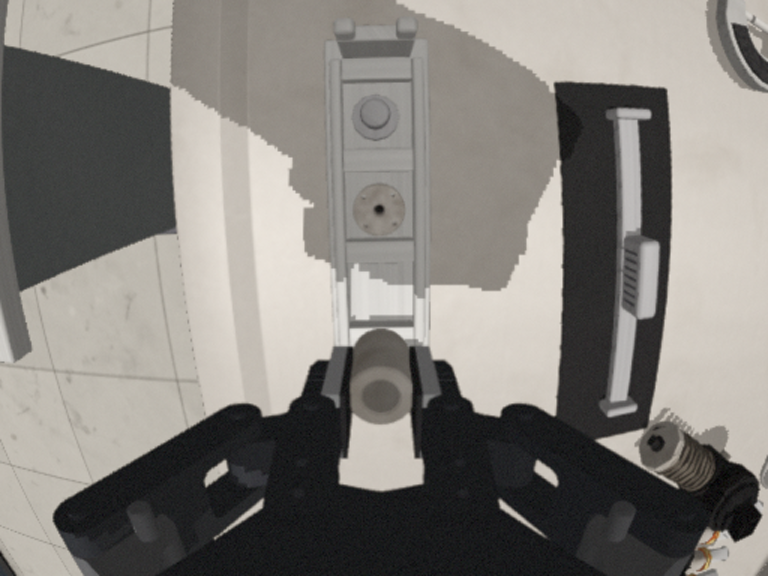

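View pics/scene7.png

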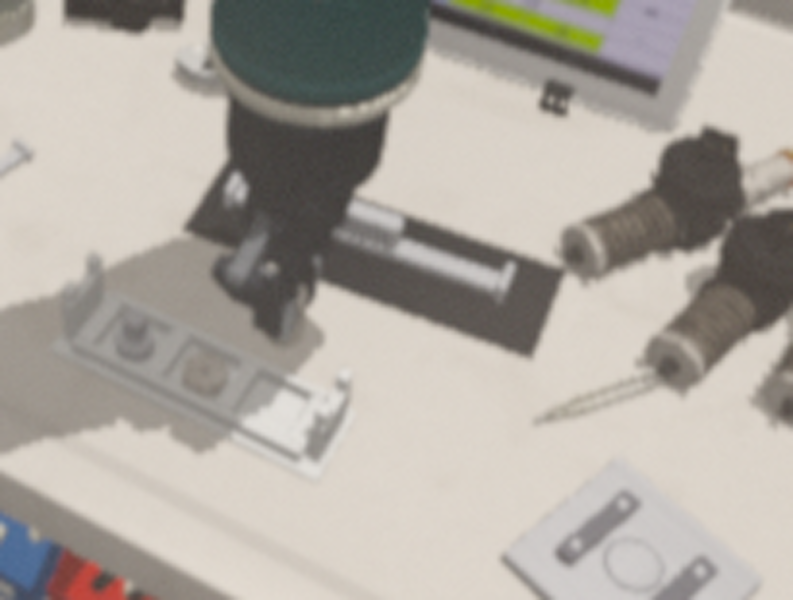

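Emit:
drive_tool(deltas=[{"fingers": 1,"linear": [-25,2,0],"twist": [0,0,3]},{"fingers": 1,"linear": [-55,4,0],"twist": [0,0,6]},{"fingers": 1,"linear": [-90,6,0],"twist": [0,0,9]},{"fingers": 1,"linear": [-125,8,0],"twist": [0,0,12]},{"fingers": 1,"linear": [-160,10,0],"twist": [0,0,15]},{"fingers": 1,"linear": [-190,12,0],"twist": [0,0,18]},{"fingers": 1,"linear": [-210,14,0],"twist": [0,0,20]},{"fingers": 1,"linear": [-216,14,0],"twist": [0,0,20]},{"fingers": 1,"linear": [-216,14,0],"twist": [0,0,20]},{"fingers": 1,"linear": [-216,14,0],"twist": [0,0,20]}])

```text
clock: 9.95
position: [0.4575, -0.3143, 0.1062]
eef_rot: [-2.58, -1.789, 0.001]
force: [0.5, 1.2, -0.1]
opening: 0.0196
```

```bash
python3 g.py .4597 -.3156 .0356 -20.5; python3 - <<'E'
from station import r
import cv2,pickle
for n in("wrist","scene"):
    c=r.camera(n)
    im=c["pixels"][:,:,::-1]
    im=cv2.resize(im,None,fx=1.5,fy=1.5,interpolation=2) if n=="wrist" else cv2.resize(im[165:320,300:505],(793,600),interpolation=2)
    cv2.imwrite(f"pics/{n}8.png",im)
E
```

```text
t 9.95 p [ 0.4575 -0.3143  0.1062] yang -20.52 zax [-1.3e-03  9.0e-04 -1.0e+00] F [ 0.5  1.2 -0.1] op 0.0196 q [ 0.05  0.54  0.64  1.91 -0.43  0.83  0.56]
lin mm [-0.5  2.6 70.6] twist [-0.09 -0.02 -0.02]
```

View pics/wrist8.png

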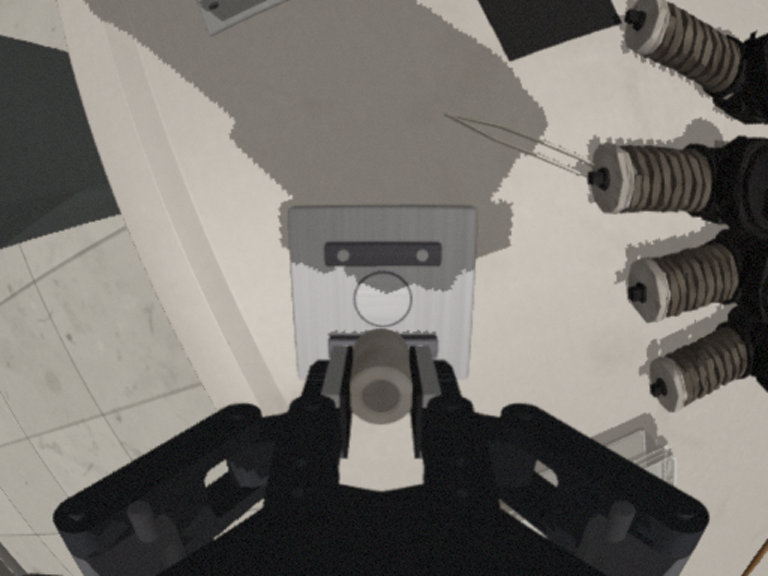

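View pics/scene8.png

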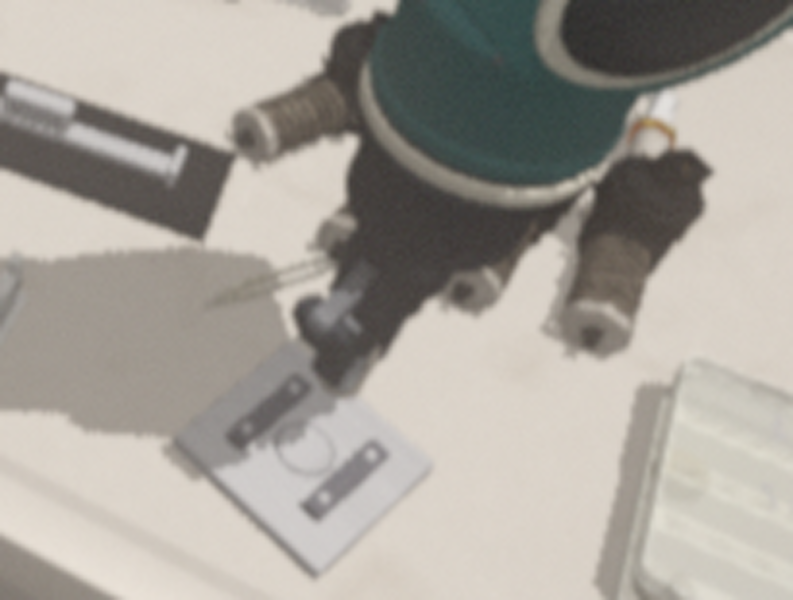

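```bash
python3 - <<'E'
from h import *
from station import r
s=r.sense();c=r.camera("wrist");np.set_printoptions(precision=4)
f=lambda u,v,z:wcast(s,c,(u+.5)/1.5-.5,(v+.5)/1.5-.5,z)
print(s["position"],"ring",f(382.5,299,.012),"dia",f(354.5,299,.012)-f(411,299,.012))
E
```

```text
[ 0.458  -0.3136  0.1066] ring [ 0.4588 -0.3149  0.012 ] dia [-0.0286  0.0106  0.    ]
```

Three views agree on the ring within about 1 mm, at (0.459, -0.315). I'll lower the bush.

Emit:
drive_tool(deltas=[{"fingers": 1,"linear": [-1,1.5,20],"twist": [0,0,0]},{"fingers": 1,"linear": [-1,1.5,40],"twist": [0,0,0]},{"fingers": 1,"linear": [-1,1.5,55],"twist": [0,0,0]},{"fingers": 1,"linear": [-1,1.5,62],"twist": [0,0,0]},{"fingers": 1,"linear": [-1,1.5,64],"twist": [0,0,0]},{"fingers": 1,"linear": [-1,1.5,64],"twist": [0,0,0]},{"fingers": 1,"linear": [-1,1.5,64],"twist": [0,0,0]}])

```text
clock: 10.68
position: [0.4594, -0.3166, 0.0438]
eef_rot: [2.581, 1.789, 0.001]
force: [-0.3, 0.7, -0.2]
opening: 0.0197
```

```bash
python3 g.py .4592 -.3152 .0356 -20.5
```

```text
t 10.68 p [ 0.4594 -0.3166  0.0438] yang -20.55 zax [ 9.e-04 -5.e-04 -1.e+00] F [-0.3  0.7 -0.2] op 0.0197 q [ 0.11  0.64  0.57  1.93 -0.51  0.72  0.62]
lin mm [ 1.3 -0.7  8.2] twist [ 0.06  0.01 -0.05]
```

Emit:
drive_tool(deltas=[{"fingers": 1,"linear": [1,-0.5,3],"twist": [0,0,0]},{"fingers": 1,"linear": [1,-0.5,5],"twist": [0,0,0]},{"fingers": 1,"linear": [1,-0.5,6.5],"twist": [0,0,0]},{"fingers": 1,"linear": [1,-0.5,7.2],"twist": [0,0,0]},{"fingers": 1,"linear": [1,-0.5,7.2],"twist": [0,0,0]}])

```text
clock: 11.1
position: [0.4589, -0.3155, 0.0358]
eef_rot: [2.582, 1.789, 0.0]
force: [0.0, 0.3, -0.6]
opening: 0.0196
```

```bash
python3 g.py .4592 -.3152 .0356 -20.5
```

```text
t 11.1 p [ 0.4589 -0.3155  0.0358] yang -20.57 zax [ 1.e-04 -1.e-04 -1.e+00] F [ 0.   0.3 -0.6] op 0.0196 q [ 0.12  0.65  0.56  1.93 -0.52  0.7   0.63]
lin mm [0.4 0.2 0.2] twist [ 0.    0.   -0.07]
```

Emit:
drive_tool(deltas=[{"fingers": 1,"linear": [0,0,0.4],"twist": [0,0,0]},{"fingers": 1,"linear": [0,0,0.8],"twist": [0,0,0]},{"fingers": 1,"linear": [0,0,0.8],"twist": [0,0,0]}])

```text
clock: 11.35
position: [0.459, -0.3156, 0.0355]
eef_rot: [2.582, 1.789, 0.001]
force: [-3.0, 2.1, 9.8]
opening: 0.0195
```

Contact at 9.8 N. I'll release.

Emit:
drive_tool(deltas=[{"fingers": 0.5,"linear": [0,0,0],"twist": [0,0,0]},{"fingers": 0.2,"linear": [0,0,0],"twist": [0,0,0]},{"fingers": -0.2,"linear": [0,0,0],"twist": [0,0,0]},{"fingers": -0.4,"linear": [0,0,0],"twist": [0,0,0]},{"fingers": -0.4,"linear": [0,0,0],"twist": [0,0,0]},{"fingers": -0.4,"linear": [0,0,-10],"twist": [0,0,0]},{"fingers": -0.4,"linear": [0,0,-35],"twist": [0,0,0]},{"fingers": -0.4,"linear": [0,0,-70],"twist": [0,0,0]},{"fingers": -0.4,"linear": [0,0,-100],"twist": [0,0,0]},{"fingers": -0.4,"linear": [0,0,-100],"twist": [0,0,0]}])

```text
clock: 12.18
position: [0.4606, -0.3172, 0.1408]
eef_rot: [2.578, 1.785, 0.005]
force: [0.1, 0.1, -0.2]
opening: 0.0599
```

```bash
python3 - <<'E'
from h import *
from station import r
s=r.sense();c=r.camera("wrist");pickle.dump((s,c),open("w9.pkl","wb"))
print(s["clock"],s["position"],s["opening"])
cv2.imwrite("pics/w9.png",cv2.resize(c["pixels"][:,:,::-1],None,fx=1.5,fy=1.5,interpolation=2))
for n in("scene","top"):
    c=r.camera(n);cv2.imwrite(f"pics/{n}9.png",cv2.resize(c["pixels"][:,:,::-1],None,fx=1.5,fy=1.5,interpolation=2))
E
```

```text
12.1833 [ 0.4605588  -0.31717332  0.14077007] 0.05994321278957723
```

View pics/w9.png

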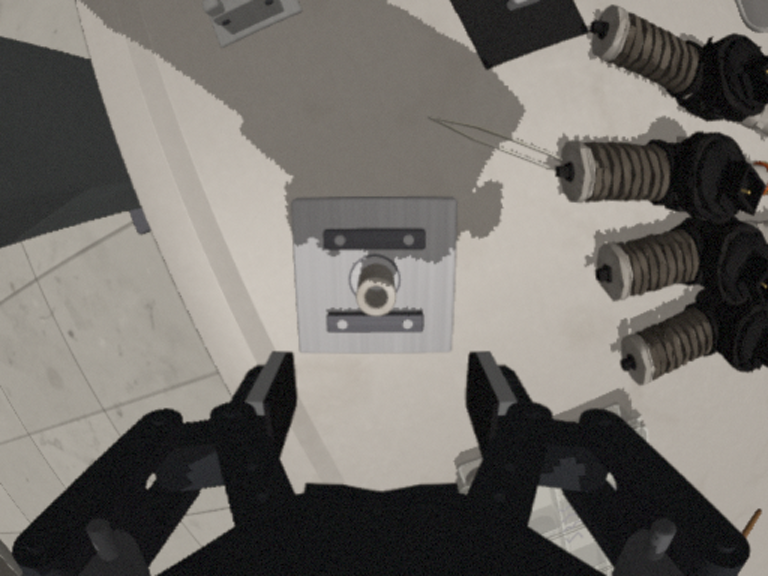

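View pics/scene9.png

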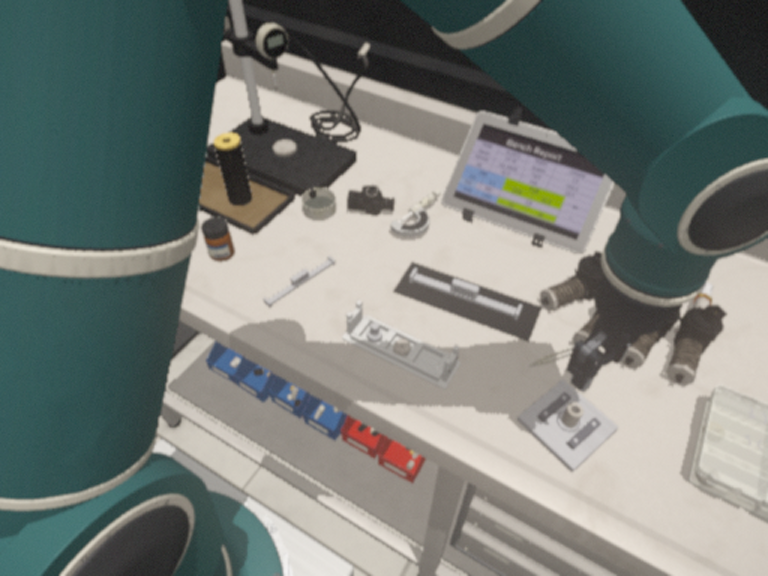

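```bash
python3 - <<'E'
from h import *
s,c=pickle.load(open("w9.pkl","rb"))
f=lambda u,v,z:wcast(s,c,(u+.5)/1.5-.5,(v+.5)/1.5-.5,z)
b=f(377,295,.046);g=f(375,279,.012);print(b,g,np.linalg.norm((b-g)[:2]))
from station import r
print(r.sense()["force"],np.abs(r.sense()["qd"]).max());r.finish_job()
E
```

```text
[ 0.46002806 -0.31568632  0.046     ] [ 0.45873719 -0.31550266  0.012     ] 0.0013038717980972476
[ 0.38569928 -0.19968976 -0.34566033] 0.025029264903902556
the job is handed in; nothing more can be done
```

Both parts are placed and I handed the job in at about 12 s of the 54 s allowed. No verdict is reported, so these are my own last checks.

- **Bar:** I lifted the larger bar from the rack and set it down at about 7 N contact. It lies flat and lengthwise on the mat. By the gripper's position at release, it is about 8 mm from centre along the mat, which I did on purpose to stay clear of the syringe-like parts at the mat's end. I did not re-measure the bar itself after letting go; the wrist image shows it inside the mat's edges.
- **Bush:** I took the smooth open tube from the y = -48 mm pocket and released it at about 10 N contact. It stands upright on the stage between the two stops, and its axis measured 1.3 mm from the ring's centre against the 8 mm allowed.
- **Other things:** In the last images the pin and disc are upright in their pockets. The jar and the small look-alike bar look unmoved; I judged this by eye, without measuring.
- **Robot:** It stood clear, with the gripper open about 60 mm, about 0.1 m above the bush release height. The wrist force read near zero.

No check failed. Camera estimates of the bar in the rack differed by 2–3 mm between views, and the ring estimates differed by about 1 mm.

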